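# Lock the stop screw of the potter's jigger

### The arm

A 6-joint arm with a two-finger parallel gripper is mounted at the origin on the work surface. World frame = base frame: x ahead of the robot, y to its left, z up, the work surface at z = 0. Lengths are in m, angles in degrees, forces in N, time in s.
With the tool pointing down it reaches from about 0.35 to 0.875 m from the base axis. Payload 4.2 kg.
Tool frame: the origin (TCP) lies midway between the tips of the shut fingers; the grasp point (between the pads) lies 19 mm behind it; z points along the fingers, x is the direction in which the jaws open and shut, and the axes are right-handed (so a half turn about z gives the same grasp; the last joint's range is limited). The gripper opens to 87 mm and grips with 3 to 60 N. Pads are 19 mm wide; open, the fingers measure 117 mm over their backs; the gripper's body (75 mm by 190 mm) begins 51 mm behind the grasp point.
Start: joints at [-51.99, 22.042, 0.453, 0, -68.411, -14.817], TCP at [0.246, -0.574, 0.223] pointing down, gripper open.
Joint ranges: [-179.83, 179.83], [-69.29, 118.12], [-61.27, 80.66], [-181.25, 117.63], [-171.15, -9.14], [-177.46, 177.46]. Speed limits (degrees/s): [159.86, 159.86, 180, 180, 180, 180].

### API

Orientations are given as a 3x3 rotation matrix whose columns are the frame's x, y, z axes.
In Python, from station import sense, capture, finish_job, find_in gives the robot as it stands.
- The arm moves only by the shell command python3 -m creep 'ROWS'. ROWS is JSON, a list of rows, each a list of 7 numbers: the shift along the tool's x, y, z in mm, then the turn, a rotation vector about the tool's x, y, z in degrees, then the opening, from 0 (shut) to 1 (fully open). A call has exactly 10 rows; each row shifts and turns the commanded pose from where the row before left it, along the tool's axes as they then stand; what a row does not reach is not made up. A row lasts 1/8 s, in which the tool goes at most 62.5 mm and 10.7 degrees, less where a joint would pass 70% of its speed; a pose out of reach is approached as far as the arm can. A call with a gripper value outside its range is refused whole. The fingers move at their own pace and stop on an object; the grip force is fixed at half the most. Time passes only in rows, so rows that do not move let the fingers close, or fill a call up. It gives the time, the measured TCP pose, the force and the opening at its end, in the units of the state.
- sense(): the state, without advancing time (a new reading comes with each control period).
- capture(name): name is "scene" or "top"; returns a dict with "color" (480x640x3 uint8, blue, green, red), "vertical_fov" (degrees; the focal length in pixels is half the picture's height over the tangent of half this angle, whatever the lens; pixels are square), "cx", "cy" (the principal point, pixels), "R" (3x3) and "t" (3): a world point X has camera coordinates R X + t. Camera axes: x right, y down, z forward; pixel columns grow to the right and rows downward; lengths in m; the calibration is good to about 2 mm. A picture is of the moment at which its call begins. There is no depth.
- finish_job(): hands the job in, once; it reports no verdict.
Trained networks look in the newest picture that a camera, given by its name, has taken for a name from the list of things; names that differ only in an ending like _2 or _b are one class to them, and where a whole thing is asked for, a point or a joint stands for the part that bears it (a point fixed in the world has none). Each returns a list of dicts, best first, with "p" (0 to 1); they miss things now and then, are a little off and sometimes report something else, mostly with a low value. They report only what shows in the picture. A call takes as long as a camera call. They do not tell look-alikes from the thing itself.
- find_in(camera, name): "xy" ([column, row] in pixels, amid what is visible of it).
The state is a dict: "time_s": time; "joints": joint angles; "joint_velocities": joint speeds; "effort": joint torques, N m; "tcp_pos": TCP position; "ee_rot": TCP orientation; "wrist_force": force on the tool from outside, world axes, zero at the start; "moment": the same for the moment, N m; "gripper_width": opening from 0.0 (shut) to 1.0 (fully open).
Only numpy, scipy, OpenCV 4.12 (cv2) and the standard library are available. Lean on these libraries where they do the work, as an engineer would, in place of code of your own. Each camera call takes 0.05 s, during which the arm holds its last target. There are 200 camera calls.

### The job

Lay the long steel holding bar down into the slot of the stop screw's head, with its other end down in the slot of the bracket's post, and let go, so that the screw cannot turn. Then swing the locknut's lever clockwise, seen from above, until it comes to its stop and the nut is tight, without the screw turning along with it beyond the bar's little play. Leave the bar lying in both slots.

Things in the scene. Friction and masses are not known exactly. Their poses are not given: they have to be found in the camera images.
- stop_bracket: Green bracket fixed to the table: plate 200 x 90 x 12 mm (x -50 to 150) with an upright stop screw and, at x 104 to 126, a post. Origin: on the table, on the screw's upright axis; x towards the post, z up. Screw head: 62 mm wide, with two jaws 50 mm long forming a slot along x through the axis. The post has a like slot in line. Nothing stands between them above the plate.
- slot_mid (a point): Where the underside of the bar's middle belongs (give or take 20 mm along the slots): 60 mm from the screw's axis towards the post, 60 mm above the table, level with both slot floors; x runs along the slots. Both slots are 22 mm wide, straight for 12 mm above the floor, then flared to 34 mm at the jaws' tops, 81 mm above the table.
- holding_bar: Loose plain steel bar, 170 long (its x), 14 wide (y), 22 mm high (z), 0.3 to 0.55 kg, lying on the table. Origin: centre of its underside. Either end may go first. Bystanders near it: a steel bar of the same section but 85 mm long, a wooden batten of the same length but 30 mm wide.
- locknut (a joint): Turn of the dark hexagon locknut under the screw's head, relative to the screw, rad: grows clockwise seen from above, starts at 0 to 0.3, hard stop at 1.4, tight from 1.2. Stiff: 0.5 N m, 5 N at the knob. Stays where left. Drags the screw along unless held. Lever's bearing about the axis, counterclockwise from the bracket's x: 235 degrees minus this minus stop_screw.
- lever_knob (a point): Centre of the top of the black upright knob on the locknut's lever: a cylinder 18 mm in diameter, from 36 to 90 mm above the table, 95 mm from the screw's axis. The lever is 14 mm wide, its top 45 mm above the table; it swings on the side away from the post.
- stop_screw (a joint): Turn of the stop screw in the bracket, rad, clockwise positive seen from above. At 0 its slot lines up with the post's; it starts within 0.08 of that, turns with 0.15 N m, and must stay within 0.4 of 0. The bar's play in the slots lets it turn up to about 0.3.
Not all that is in view belongs to the job. What is shaped like the holding_bar but pink is not meant.

How it is judged:
By the outcome, as a careful person would: the job done as asked, in the order asked, and still so for the second after the job is handed in, with the robot touching nothing.
It also fails if it takes over 51 s, if anything falls off the work surface, if the arm or the gripper's body presses on something with over 40 N, if the wrist force passes 120 N, or if a joint passes its speed limit or range.

## Working session

There is one attempt and no reset: what is moved stays moved. The work goes in short steps, Python scripts to look and compute and a shell command to move; the robot and the scene stay as the last step left them, time stands still between calls to the robot, and variables do not carry over. Pictures are saved under pics/ and viewed, about 8 in all and at most 12, crops included, and the job is handed in when it is done.

```bash
ls; mkdir -p pics
cat > h.py <<'E'
import numpy as np, cv2
from station import sense, capture, finish_job, find_in
def K(c):
    f=240/np.tan(np.radians(c["vertical_fov"])/2); return f,c["cx"],c["cy"]
def ray(c,uv,z):
    f,cx,cy=K(c);R=np.array(c["R"]);t=np.array(c["t"])
    d=R.T@np.array([(uv[0]-cx)/f,(uv[1]-cy)/f,1]);o=-R.T@t
    return o+d*(z-o[2])/d[2]
def proj(c,X):
    f,cx,cy=K(c);p=np.array(c["R"])@np.array(X)+np.array(c["t"]);return np.array([cx+f*p[0]/p[2],cy+f*p[1]/p[2]])
E
python3 - <<'E'
from h import *
s=sense();print({k:np.round(v,3).tolist() for k,v in s.items()})
for n in("scene","top"):
    c=capture(n);cv2.imwrite(f"pics/{n}0.png",c["color"]);print(n,K(c),(-np.array(c["R"]).T@c["t"]).round(3))
    for o,z in(("stop_bracket",.03),("holding_bar",.011),("locknut",.04),("lever_knob",.09),("stop_screw",.075)):
        for d in find_in(n,o)[:5]: print(o,np.round(d["xy"]),round(d["p"],2),ray(c,d["xy"],z).round(3))
E
```

```text
pics
{'time_s': 0.0, 'joints': [-51.992, 22.09, 0.38, -0.029, -68.412, -14.818], 'joint_velocities': [0.032, 0.034, 0.001, -0.026, -0.032, -0.118], 'effort': [0.0, -39.066, 18.741, 4.22, 0.011, -0.0], 'tcp_pos': [0.246, -0.574, 0.221], 'ee_rot': [[-0.394, 0.919, -0.001], [0.919, 0.394, 0.002], [0.002, -0.0, -1.0]], 'wrist_force': [-0.57, -0.902, -0.748], 'moment': [0.0, 0.007, -0.013], 'gripper_width': 1.001}
scene (np.float64(469.4171662634879), 320.01622661628693, 242.43603537578304) [1.122 0.391 0.658]
stop_bracket [356. 378.] 0.74 [0.665 0.133 0.03 ]
holding_bar [225. 239.] 0.91 [ 0.493 -0.363  0.011]
holding_bar [330. 232.] 0.77 [ 0.305 -0.18   0.011]
holding_bar [391. 273.] 0.62 [0.359 0.028 0.011]
holding_bar [273. 209.] 0.57 [ 0.31  -0.366  0.011]
locknut [353. 315.] 0.65 [0.552 0.052 0.04 ]
lever_knob [351. 314.] 0.61 [0.596 0.074 0.09 ]
stop_screw [367. 334.] 0.62 [0.608 0.116 0.075]
top (np.float64(458.0593835939018), 322.5432405594572, 242.4932718426374) [ 0.302 -0.076  0.858]
stop_bracket [207. 194.] 0.64 [0.62  0.113 0.03 ]
holding_bar [272. 334.] 0.87 [0.345 0.015 0.011]
holding_bar [461. 234.] 0.71 [ 0.489 -0.359  0.011]
holding_bar [493. 341.] 0.71 [ 0.285 -0.38   0.011]
holding_bar [381. 350.] 0.66 [ 0.293 -0.177  0.011]
holding_bar [241. 223.] 0.39 [0.56  0.057 0.011]
locknut [241. 223.] 0.66 [0.551 0.051 0.04 ]
stop_screw [211. 207.] 0.88 [0.575 0.097 0.075]
stop_screw [240. 222.] 0.43 [0.543 0.048 0.075]
```

View pics/top0.png

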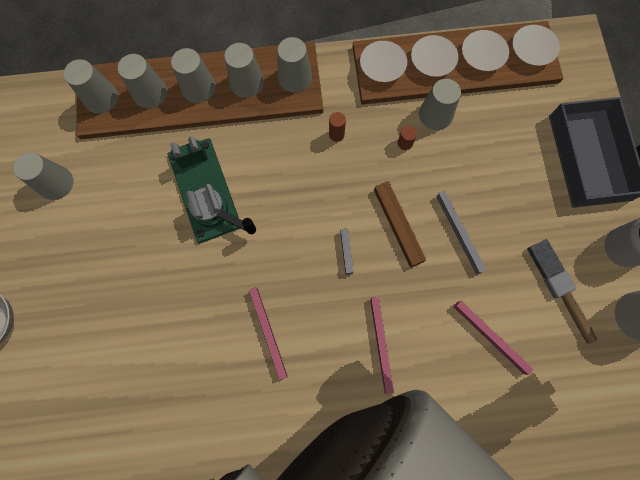

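View pics/scene0.png

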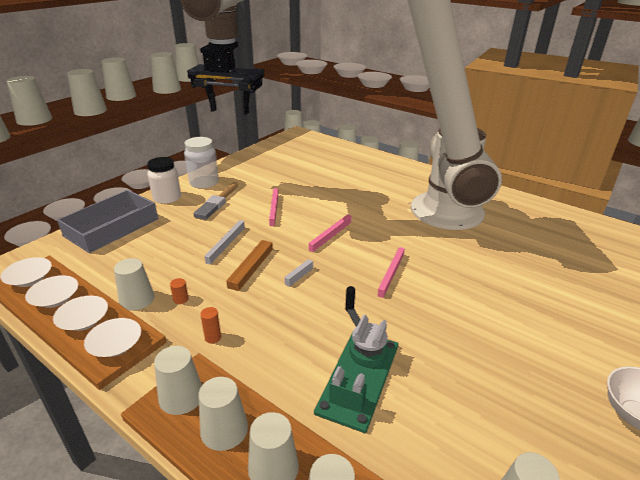

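The top view shows six bar-like things:
- Grey long bar at (461,234).
- Grey short bar at (347,251).
- Brown wide batten at (400,224).
- Pink bars at (268,333), (381,345) and (493,338).

The grey long one fits: it is steel and full length. The bracket has its screw at (205,200), its post at (190,152) and its knob at (249,226). One enlarged crop should confirm the choice and help fit the poses.

```bash
cat >> h.py <<'E'
def barpose(c,x0,x1,y0,y1,z=.022):
    im=c["color"].astype(int); m=np.zeros(im.shape[:2],np.uint8)
    sub=im[y0:y1,x0:x1]; sat=sub[...,2]-sub[...,0]
    m[y0:y1,x0:x1]=((sat<12)&(sub.max(2)>95))*255
    n,l,s,_=cv2.connectedComponentsWithStats(m); k=1+np.argmax(s[1:,4])
    ys,xs=np.where(l==k); P=np.array([ray(c,(u,v),z)[:2] for u,v in zip(xs,ys)])
    (ctr,wh,a)=cv2.minAreaRect((P*1000).astype(np.float32)); b=cv2.boxPoints((ctr,wh,a))
    e=max((b[1]-b[0],b[2]-b[1]),key=np.linalg.norm)
    return np.array(ctr)/1000,wh,np.degrees(np.arctan2(e[1],e[0]))
E
python3 - <<'E'
from h import *
T=capture("top")
print(barpose(T,430,500,180,285))
S=capture("scene"); print(barpose(S,195,255,215,270))
a=cv2.resize(T["color"][180:290,330:500],None,fx=2.3,fy=2.3,interpolation=2)
b=cv2.resize(T["color"][130:250,160:265],None,fx=3.8,fy=3.8,interpolation=2)
d=cv2.resize(S["color"][280:430,305:410],None,fx=3.8,fy=3.8,interpolation=2)
h=570;pad=lambda i:cv2.copyMakeBorder(i,0,h-i.shape[0],0,0,0)
cv2.imwrite("pics/c1.png",np.hstack([pad(b),pad(d)])[:, :800]);cv2.imwrite("pics/c2.png",a)
E
```

```text
(array([ 0.49377795, -0.3581618 ]), (168.10177612304688, 12.536307334899902), np.float32(16.784975))
(array([ 0.5057261 , -0.34519943]), (186.92617797851562, 26.15990447998047), np.float32(16.765558))
```

View pics/c1.png

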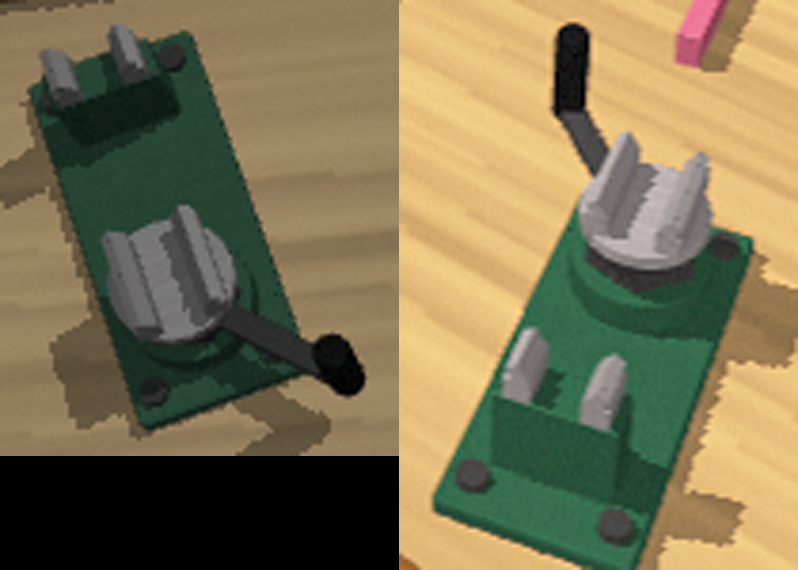

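View pics/c2.png

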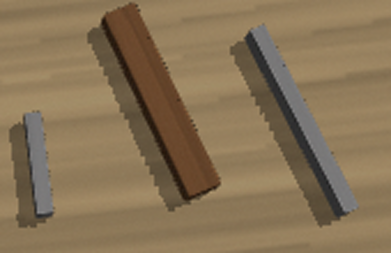

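c2 confirms it: the right-hand bar is grey, long and slender, with the short grey bar and the wide brown batten beside it. c1 shows the plate corners, the jaws and the knob clearly. Next I fit the bracket pose from the corners and overlay it.

Run:
```python
from h import *
from scipy.optimize import least_squares
T=capture("top");S=capture("scene")
t=lambda x,y:(160+(x)/3.8-.4,130+y/3.8-.4)
s=lambda x,y:(305+(x-399)/3.8-.4,280+y/3.8-.4)
obs=[(T,t(28,92),(.15,.045)),(T,t(190,32),(.15,-.045)),(T,t(299,367),(-.05,-.045)),(T,t(146,420),(-.05,.045)),
 (S,s(434,498),(.15,-.045)),(S,s(752,236),(-.05,.045)),]
def W(p,q,z):
    c,n=np.cos(p[2]),np.sin(p[2]);return np.array([p[0]+c*q[0]-n*q[1],p[1]+n*q[0]+c*q[1],z])
f=lambda p:np.concatenate([proj(c,W(p,q,.012))-uv for c,uv,q in obs])
r=least_squares(f,[.57,.09,.3],loss="soft_l1");p=r.x;print(p,np.degrees(p[2]),f(p).reshape(-1,2).round(1).tolist())
np.save("br.npy",p)
# knob: triangulate top
for c,uv in((T,t(331,350)),(S,s(574,33))):
    k=ray(c,uv,.09)[:2]-p[:2];print("knob",k+p[:2],np.hypot(*k),np.degrees(np.arctan2(k[1],k[0])-p[2])%360)
ims=[]
for c,(x0,y0) in((T,(160,130)),(S,(305,280))):
    im=cv2.resize(c["color"],None,fx=4,fy=4,interpolation=2)
    P=lambda q,z:tuple(int(v) for v in (proj(c,W(p,q,z))*4+1.5))
    for z,xs in((.012,(-.05,.15)),):
        q=[(-.05,-.045),(.15,-.045),(.15,.045),(-.05,.045)]
        for i in range(4): cv2.line(im,P(q[i],z),P(q[(i+1)%4],z),(0,0,255),1)
    for y in(-.017,.017):
        cv2.line(im,P((-.025,y),.081),P((.025,y),.081),(0,255,255),1);cv2.line(im,P((.104,y),.081),P((.126,y),.081),(0,255,255),1)
    ims.append(im[y0*4:y0*4+590,x0*4:x0*4+400])
cv2.imwrite("pics/o1.png",np.hstack([i[:480] if 0 else np.pad(i,((0,590-i.shape[0]),(0,0),(0,0))) for i in ims]))
```

```text
[0.59058758 0.11108862 0.26472879] 15.1678423955364 [[-0.8, -1.9], [-0.6, -1.5], [3.6, -0.7], [-0.7, 2.3], [-0.4, -1.2], [0.9, -1.4]]
knob [0.53674241 0.03372935] 0.0942536922709753 219.9926814441272
knob [0.53942787 0.035176  ] 0.09154256699734778 220.85498866954708
```

View pics/o1.png

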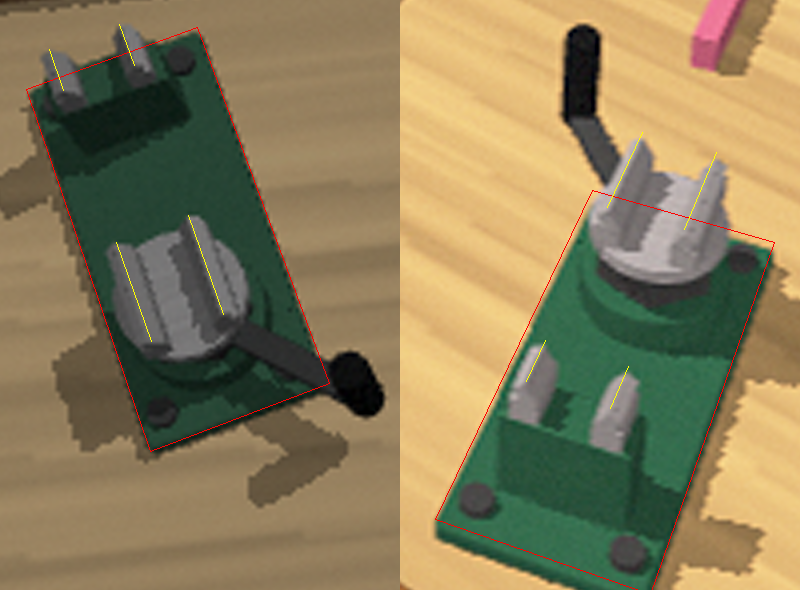

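The overlay sits a few pixels off because the corners were read by eye. I'll refit on the colour silhouettes of both views.

```bash
cat > fit.py <<'E'
from h import *
from scipy.optimize import minimize
def W(p,q,z):
    c,n=np.cos(p[2]),np.sin(p[2]);return np.array([p[0]+c*q[0]-n*q[1],p[1]+n*q[0]+c*q[1],z])
Q=4
def box(c,p,x0,x1,y0,y1,z0,z1,im,o):
    P=np.array([proj(c,W(p,(x,y),z)) for x in(x0,x1) for y in(y0,y1) for z in(z0,z1)])
    h=cv2.convexHull((((P-o+.5)*Q-.5)*16).round().astype(np.int32)); cv2.fillConvexPoly(im,h,1,cv2.LINE_8,4)
if __name__=="__main__":
    D=[]
    for n,r in(("top",(140,110,285,265)),("scene",(295,270,420,445))):
        c=capture(n);im=cv2.GaussianBlur(c["color"],(0,0),.5)
        im=cv2.resize(im[r[1]:r[3],r[0]:r[2]],None,fx=Q,fy=Q,interpolation=cv2.INTER_LINEAR).astype(int)
        g=(im[...,1]>im[...,2]+6); w=(im[...,2]>im[...,0]+12)&(im[...,2]>im[...,1]+3)
        D.append((c,np.array(r[:2]),g,w))
    def cost(p,split=False):
        s=[]
        for k,(c,o,g,w) in enumerate(D):
            m=np.zeros(g.shape,np.uint8); d=p[4+2*k:6+2*k]/100
            box(c,p,-.05,.15,-.045,.045,0,.012,m,o+0);box(c,p,.104,.126,-p[3],p[3],.0,.06,m,o)
            s.append((g&(m==0)).sum()+(w&(m==1)).sum())
        return s if split else sum(s)
    p=np.array([.585,.108,.265,.031]);best=None
    for it in range(3):
        sim=np.vstack([p]+[p+e for e in np.diag([.006,.006,.05,.006])])
        r=minimize(cost,p,method="Nelder-Mead",options=dict(initial_simplex=sim,xatol=1e-5));p=r.x
    print(p,np.degrees(p[2]),cost(p,True))
    for k in(0,1):
        q=minimize(lambda q:(D.__class__,)and cost_k(q,k),p,method="Nelder-Mead",options=dict(initial_simplex=sim)).x if False else None
    np.save("br.npy",p[:3]); outs=[]
    for c,o,g,w in D:
        im=cv2.resize(c["color"][o[1]:o[1]+146,o[0]:o[0]+100 if o[0]>200 else o[0]+110],None,fx=4,fy=4,interpolation=1)
        P=lambda q,z:tuple(int(v) for v in ((proj(c,W(p,q,z))-o+.5)*4-.5))
        q=[(-.05,-.045),(.15,-.045),(.15,.045),(-.05,.045)]
        for i in range(4): cv2.line(im,P(q[i],.012),P(q[(i+1)%4],.012),(0,0,255),1)
        for y in(-.017,.017):
            for a,b in((-.025,.025),(.104,.126)): cv2.line(im,P((a,y),.081),P((b,y),.081),(0,255,255),1)
        for z in(.06,): cv2.line(im,P((-.03,0),z),P((.126,0),z),(255,255,0),1)
        outs.append(im)
    cv2.imwrite("pics/o2.png",np.hstack(outs)[:, :840][:, :800])
E
python3 fit.py
```

```text
[0.59090195 0.1123283  0.25669626 0.02660521] 14.707612038619175 [np.int64(1058), np.int64(2435)]
```

View pics/o2.png

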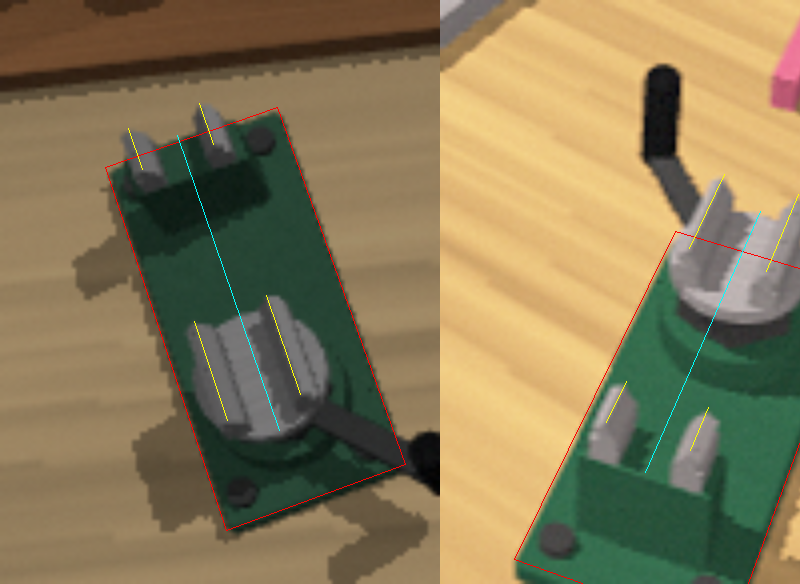

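The plate fit is good in the top view: the cyan slot line runs centrally through both slots. Now I move over the long grey bar and turn the tool 6.4°.

```bash
python3 -m creep '[[14.4,44.7,15,0,0,0,0.6],[14.4,44.7,15,0,0,0,0.6],[14.4,44.7,15,0,0,0,0.6],[14.4,44.7,15,0,0,0,0.6],[14.4,44.7,15,0,0,0,0.6],[14.4,44.7,15,0,0,0,0.6],[14.4,44.7,15,0,0,0,0.6],[0,0,0,0,0,6.4,0.6],[0,0,0,0,0,0,0.6],[0,0,0,0,0,0,0.6]]'
python3 - <<'E'
from h import *
T=capture("top");S=capture("scene")
try: print(barpose(T,430,500,180,285))
except Exception as e: print(e)
s=sense();d=np.array([.494,-.358,.003])-s["tcp_pos"];print(np.array(s["ee_rot"]).T@d*1000, np.degrees(np.arctan2(s["ee_rot"][1][1],s["ee_rot"][0][1])))
a=S["color"][150:290,150:310];cv2.imwrite("pics/g1.png",cv2.resize(a,None,fx=4,fy=4,interpolation=1))
E
```

```text
time_s: 2.15
tcp_pos: [0.4939, -0.359, 0.1178]
ee_rot: [[-0.29, 0.957, 0.0], [0.957, 0.29, -0.0], [-0.0, 0.0, -1.0]]
wrist_force: [0.2, 0.4, 0.8]
gripper_width: 0.602
(array([ 0.57277808, -0.39326755]), (0.0, 0.0), np.float32(0.0))
[  1.03293906   0.53094896 114.89907288] 16.789108642101283
```

View pics/g1.png

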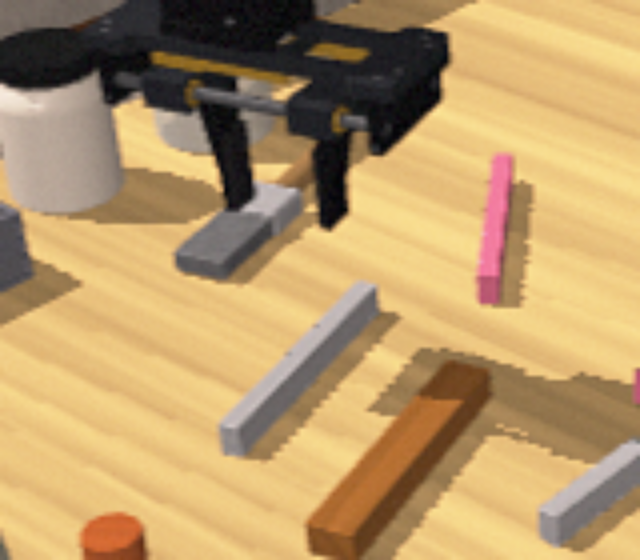

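The gripper hangs over the bar, parallel to it, with the batten clear to one side. Down, then close.

```bash
python3 -m creep '[[1,0,28,0,0,0,0.6],[0,0,28,0,0,0,0.6],[0,0,26,0,0,0,0.6],[0,0,16,0,0,0,0.6],[0,0,14,0,0,0,0.6],[0,0,0,0,0,0,0.6],[0,0,0,0,0,0,0.6],[0,0,0,0,0,0,0],[0,0,0,0,0,0,0],[0,0,0,0,0,0,0]]'
python3 -m creep '[[0,0,0,0,0,0,0],[0,0,0,0,0,0,0],[0,0,0,0,0,0,0],[0,0,0,0,0,0,0],[0,0,-10,0,0,0,0],[0,0,-20,0,0,0,0],[0,0,-30,0,0,0,0],[0,0,-30,0,0,0,0],[0,0,-30,0,0,0,0],[0,0,-30,0,0,0,0]]'
python3 - <<'E'
from h import *
p=np.load("br.npy");s=sense();R=np.array(s["ee_rot"])
d=np.array([p[0]+.06*np.cos(p[2]),p[1]+.06*np.sin(p[2]),.063])-s["tcp_pos"];print(R.T@d*1000,s["moment"])
E
```

```text
time_s: 3.5
tcp_pos: [0.4939, -0.3576, 0.0059]
ee_rot: [[-0.289, 0.957, 0.0], [0.957, 0.289, -0.0], [-0.0, 0.0, -1.0]]
wrist_force: [0.2, 0.1, 0.2]
gripper_width: 0.345
time_s: 4.75
tcp_pos: [0.4927, -0.3568, 0.1561]
ee_rot: [[-0.289, 0.957, -0.002], [0.957, 0.289, 0.002], [0.002, -0.001, -1.0]]
wrist_force: [0.3, 0.5, -3.9]
gripper_width: 0.161
[418.51108977 289.44473939  93.59584976] [-0.03850526 -0.07816294 -0.02273127]
```

The opening of 14 mm matches the bar, and the weight reads about 4 N. Carry it to above the slots.

```bash
python3 -m creep '[[25,17,0,0,0,0,0],[48,33.5,0,0,0,0,0],[48,33.5,0,0,0,0,0],[48,33.5,0,0,0,0,0],[48,33.5,0,0,0,0,0],[48,33.5,0,0,0,0,0],[48,33.5,0,0,0,0,0],[48,33.5,0,0,0,0,0],[35,24,0,0,0,0,0],[22,13,0,0,0,2.1,0]]'
python3 - <<'E'
from h import *
p=np.load("br.npy");s=sense();R=np.array(s["ee_rot"])
d=np.array([p[0]+.06*np.cos(p[2]),p[1]+.06*np.sin(p[2]),.066])-s["tcp_pos"];print(R.T@d*1000,s["tcp_pos"],s["moment"],np.degrees(np.arctan2(R[1][1],R[0][1])-p[2]))
T=capture("top");S=capture("scene")
u=proj(S,s["tcp_pos"]).astype(int);a=S["color"][u[1]-60:u[1]+100,u[0]-90:u[0]+90]
u=proj(T,s["tcp_pos"]).astype(int);b=T["color"][u[1]-80:u[1]+80,max(0,u[0]-90):u[0]+90]
cv2.imwrite("pics/p1.png",np.hstack([cv2.resize(i,(400,355),interpolation=1) for i in(a,b)]))
E
```

```text
time_s: 6.0
tcp_pos: [0.6485, 0.1282, 0.1546]
ee_rot: [[-0.254, 0.967, -0.003], [0.967, 0.254, -0.0], [0.001, -0.003, -1.0]]
wrist_force: [-0.8, -0.4, -3.5]
gripper_width: 0.154
[-0.79456385  0.53283762 88.59272896] [0.64845169 0.12820599 0.15459423] [-0.04340857  0.04857983 -0.05604018] 0.019201107344777424
```

View pics/p1.png

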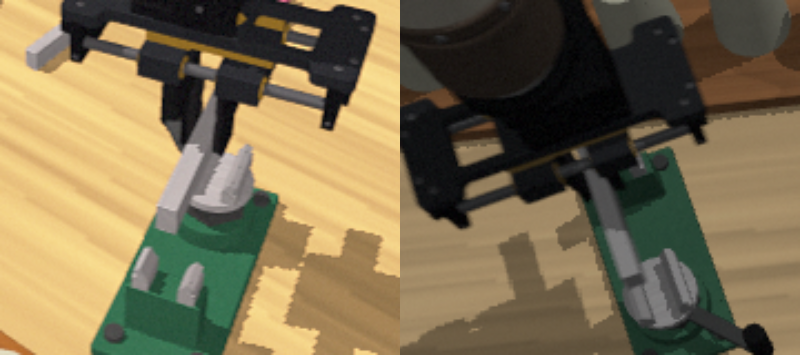

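The bar hangs parallel above the slots: post jaws at (145,270) and (190,280) in the left half, and the head at (225,185). Lowering into the flare first, then slowly to the floor.

```bash
python3 -m creep '[[0,0.5,15,0,0,0,0],[0,0,15,0,0,0,0],[0,0,15,0,0,0,0],[0,0,12,0,0,0,0],[0,0,5,0,0,0,0],[0,0,3,0,0,0,0],[0,0,3,0,0,0,0],[0,0,3,0,0,0,0],[0,0,3,0,0,0,0],[0,0,0,0,0,0,0]]'
python3 - <<'E'
from h import *
S=capture("scene");s=sense();print(s["moment"])
u=proj(S,s["tcp_pos"]).astype(int);a=S["color"][u[1]-80:u[1]+80,u[0]-60:u[0]+80]
cv2.imwrite("pics/p2.png",cv2.resize(a,None,fx=3.5,fy=3.5,interpolation=1))
E
```

```text
time_s: 7.35
tcp_pos: [0.6495, 0.126, 0.0813]
ee_rot: [[-0.254, 0.967, -0.0], [0.967, 0.254, -0.0], [-0.0, -0.0, -1.0]]
wrist_force: [0.1, 0.1, -3.9]
gripper_width: 0.154
[0.00648971 0.00185476 0.03646114]
```

View pics/p2.png

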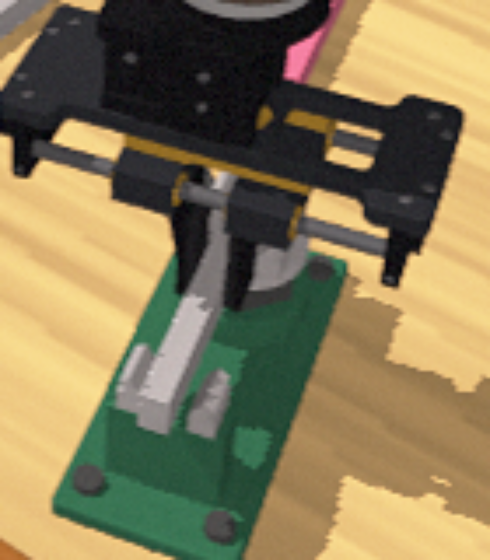

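Run:
```python
from h import *
S=capture("scene");s=sense();p=np.load("br.npy");o=proj(S,s["tcp_pos"]).astype(int)-[60,80]
c,n=np.cos(p[2]),np.sin(p[2]);M=np.array([[c,n],[-n,c]])
for nm,uv,z in(("end botL",(137,423),.075),("end botR",(168,432),.075),("end topL",(140,392),.097),("end topR",(176,402),.097),("jawR inner top outer-face",(203,395),.081),("jawL top outer",(122,375),.081),("jawR far top",(228,372),.081)):
    print(nm,(M@(ray(S,np.array(uv)/3.5-.36+o,z)[:2]-p[:2])*1000).round(1))
# expected crop pixels of post inner flare edges
for y in(-.017,.017):
    for x in(.104,.126):
        w=[p[0]+c*x-n*y,p[1]+n*x+c*y,.081];print(x,y,((proj(S,w)-o+.36)*3.5).round())
print("tcp in bracket",(M@(s["tcp_pos"][:2]-p[:2])*1000).round(1))
```

```text
end botL [143.9  -7.7]
end botR [143.1   6.3]
end topL [145.   -6.7]
end topR [144.    9.1]
jawR inner top outer-face [123.3  15.1]
jawL top outer [126.8 -21.3]
jawR far top [107.1  21.4]
0.104 -0.017 [149. 341.]
0.126 -0.017 [132. 377.]
0.104 0.017 [221. 364.]
0.126 0.017 [205. 401.]
tcp in bracket [60.4 -1.7]
```

The bar's end is at x≈144, y≈0 in the bracket frame and the jaws fall where the model puts them, so it is centred. Lower to the floor and release.

```bash
python3 -m creep '[[1.5,0,3,0,0,0,0],[0,0,3,0,0,0,0],[0,0,3,0,0,0,0],[0,0,3,0,0,0,0],[0,0,2,0,0,0,0],[0,0,1,0,0,0,0],[0,0,0.5,0,0,0,0],[0,0,0.5,0,0,0,0],[0,0,0,0,0,0,0],[0,0,0,0,0,0,0]]'
```

```text
time_s: 8.7
tcp_pos: [0.6494, 0.1275, 0.0657]
ee_rot: [[-0.254, 0.967, 0.0], [0.967, 0.254, 0.0], [0.0, 0.0, -1.0]]
wrist_force: [-0.5, -0.5, -2.6]
gripper_width: 0.16
```

```bash
python3 -m creep '[[0,0,0.5,0,0,0,0],[0,0,0.5,0,0,0,0],[0,0,0,0,0,0,0],[0,0,0,0,0,0,0.45],[0,0,0,0,0,0,0.45],[0,0,0,0,0,0,0.45],[0,0,0,0,0,0,0.45],[0,0,0,0,0,0,0.45],[0,0,-5,0,0,0,0.45],[0,0,-15,0,0,0,0.45]]'
python3 -m creep '[[0,0,-30,0,0,0,0.45],[0,0,-40,0,0,0,0.45],[0,0,-40,0,0,0,0.45],[-30,-45,0,0,0,0,0.45],[-30,-45,0,0,0,-8,0.45],[-20,-40,0,0,0,-8,0.45],[0,0,0,0,0,-8,0.45],[0,0,0,0,0,-8,0.45],[0,0,0,0,0,-8,0.45],[0,0,0,0,0,0,0.45]]'
python3 - <<'E'
from h import *
T=capture("top");S=capture("scene");p=np.load("br.npy");s=sense()
for n,c in(("top",T),("scene",S)):
    for d in find_in(n,"lever_knob")[:2]: print(n,d["xy"],d["p"],ray(c,d["xy"],.07))
w=[p[0],p[1],.06]
a=[]
for c,k in((T,1),(S,0)):
    u=proj(c,w).astype(int);y0=max(0,u[1]-60);a.append(cv2.resize(c["color"][y0:y0+150,u[0]-60:u[0]+60],None,fx=3.3,fy=3.3,interpolation=1));print(u[0]-60,y0)
cv2.imwrite("pics/q1.png",np.hstack(a))
th=p[2]+np.radians(220.4);k=p[:2]+.095*np.array([np.cos(th),np.sin(th)]);print("knob",k,np.degrees(th))
R=np.array(s["ee_rot"]);print(R.T@(np.array([*k,.11])-s["tcp_pos"])*1000,np.degrees(np.arctan2(R[1,1],R[0,1])),s["tcp_pos"])
E
```

```text
time_s: 9.95
tcp_pos: [0.6488, 0.1273, 0.0845]
ee_rot: [[-0.254, 0.967, -0.002], [0.967, 0.254, -0.001], [-0.0, -0.002, -1.0]]
wrist_force: [0.1, -0.4, -0.3]
gripper_width: 0.45
time_s: 11.2
tcp_pos: [0.5486, 0.0127, 0.1958]
ee_rot: [[-0.815, 0.579, 0.002], [0.579, 0.815, 0.0], [-0.001, 0.002, -1.0]]
wrist_force: [-0.9, 0.0, 0.4]
gripper_width: 0.451
top [246.4, 221.4] 0.61 [0.54347762 0.03708701 0.07      ]
scene [351.7, 307.4] 0.58 [0.56339346 0.05472822 0.07      ]
144 142
309 273
knob [0.53655844 0.03440665] 235.10761203861915
[22.28991672 10.63350316 85.32075059] 54.57453595085409 [0.54845842 0.01279543 0.19532812]
```

View pics/q1.png

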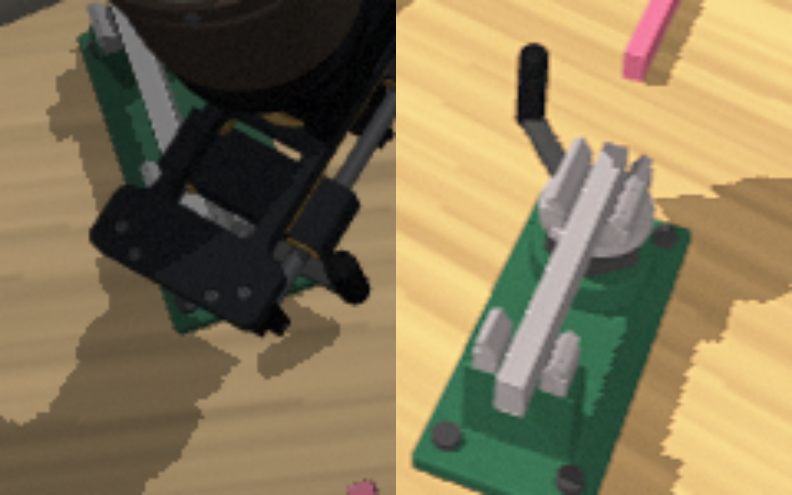

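In the right half the bar lies in both slots, with its end at (515,395) in the post and the head at (600,200); the knob at (535,75) has not moved. Move over the knob, descend and close on it.

```bash
python3 -m creep '[[11,5,0,0,0,0,0.5],[11,6,0,0,0,0,0.5],[0,0,40,0,0,0,0.5],[0,0,35,0,0,0,0.5],[0,0,12,0,0,0,0.5],[0,0,12,0,0,0,0.5],[0,0,12,0,0,0,0.5],[0,0,12,0,0,0,0.5],[0,0,12,0,0,0,0.5],[0,0,0,0,0,0,0.5]]'
python3 -m creep '[[0,0,0,0,0,0,0],[0,0,0,0,0,0,0],[0,0,0,0,0,0,0],[0,0,0,0,0,0,0],[0,0,0,0,0,0,0],[0,0,0,0,0,0,0],[0,0,0,0,0,0,0],[0,0,0,0,0,0,0],[0,0,0,0,0,0,0],[0,0,0,0,0,0,0]]'
python3 - <<'E'
from h import *
p=np.load("br.npy");s=sense();R=np.array(s["ee_rot"]);k=s["tcp_pos"][:2]-p[:2]
print(np.hypot(*k),np.degrees(np.arctan2(k[1],k[0])-p[2])%360,np.degrees(np.arctan2(R[1,1],R[0,1])),np.degrees(np.arctan2(-k[1],-k[0])),s["moment"])
E
```

```text
time_s: 12.65
tcp_pos: [0.536, 0.0341, 0.0585]
ee_rot: [[-0.816, 0.578, -0.002], [0.578, 0.816, -0.001], [0.001, -0.002, -1.0]]
wrist_force: [-0.5, -0.2, -0.9]
gripper_width: 0.501
time_s: 13.9
tcp_pos: [0.537, 0.0343, 0.0599]
ee_rot: [[-0.816, 0.578, 0.001], [0.578, 0.816, -0.0], [-0.001, 0.0, -1.0]]
wrist_force: [0.4, -3.5, 5.7]
gripper_width: 0.203
0.09483993554415679 220.63726481288222 54.70286905815137 55.344876851501404 [-0.89720958 -0.05948582 -0.06576112]
```

The opening of 17.7 mm shows the knob is held. Swing it along the arc clockwise in 5° rows.

```bash
cat > k.py <<'E'
from h import *
p=np.load("br.npy");s=sense();R=np.array(s["ee_rot"]);k=s["tcp_pos"][:2]-p[:2]
a=np.arctan2(k[1],k[0]);F=np.array(s["wrist_force"])
print("r",np.hypot(*k),"bearing",np.degrees(a-p[2])%360,"tool y minus inward",(np.degrees(np.arctan2(R[1,1],R[0,1])-a)+180)%360,"Ftan cw, Frad",F[0]*np.sin(a)-F[1]*np.cos(a),F[0]*np.cos(a)+F[1]*np.sin(a),F[2],"J6",s["joints"][5])
E
python3 -m creep '[[4.14,0.09,0,0,0,2.5,0],[8.28,0.36,0,0,0,5,0],[8.28,0.36,0,0,0,5,0],[8.28,0.36,0,0,0,5,0],[8.28,0.36,0,0,0,5,0],[8.28,0.36,0,0,0,5,0],[8.28,0.36,0,0,0,5,0],[8.28,0.36,0,0,0,5,0],[8.28,0.36,0,0,0,5,0],[4.14,0.09,0,0,0,2.5,0]]'; python3 k.py
```

```text
time_s: 15.15
tcp_pos: [0.4989, 0.0961, 0.0598]
ee_rot: [[-0.168, 0.986, 0.002], [0.986, 0.168, -0.0], [-0.0, 0.002, -1.0]]
wrist_force: [4.8, -4.3, 3.5]
gripper_width: 0.197
r 0.0934181772151418 bearing 175.30698338575695 tool y minus inward 359.6310109106481 Ftan cw, Frad -5.117912132785889 -3.996024841746514 3.500917386485625 J6 -109.69418396640772
```

```bash
python3 -m creep '[[3.3,0.06,0,0,0,2,0],[3.3,0.06,0,0,0,2,0],[3.3,0.06,0,0,0,2,0],[3.3,0.06,0,0,0,2,0],[3.3,0.06,0,0,0,2,0],[3.3,0.06,0,0,0,2,0],[3.3,0.06,0,0,0,2,0],[3.3,0.06,0,0,0,2,0],[0,0,0,0,0,0,0],[0,0,0,0,0,0,0]]'; python3 k.py
python3 - <<'E'
from h import *
p=np.load("br.npy");S=capture("scene");u=proj(S,[p[0],p[1],.06]).astype(int);a=S["color"][u[1]-70:u[1]+90,u[0]-80:u[0]+60]
cv2.imwrite("pics/r1.png",cv2.resize(a,None,fx=4,fy=3.75 if 0 else 3.7,interpolation=1))
E
```

```text
time_s: 16.4
tcp_pos: [0.4984, 0.1223, 0.0599]
ee_rot: [[0.109, 0.994, 0.002], [0.994, -0.109, 0.0], [0.001, 0.002, -1.0]]
wrist_force: [4.0, -4.2, 2.8]
gripper_width: 0.194
r 0.09301725634903282 bearing 159.12841173987064 tool y minus inward 359.8787864761928 Ftan cw, Frad -3.7429616930806295 -4.423434934545321 2.7946639040502186 J6 -128.31142834853242
```

View pics/r1.png

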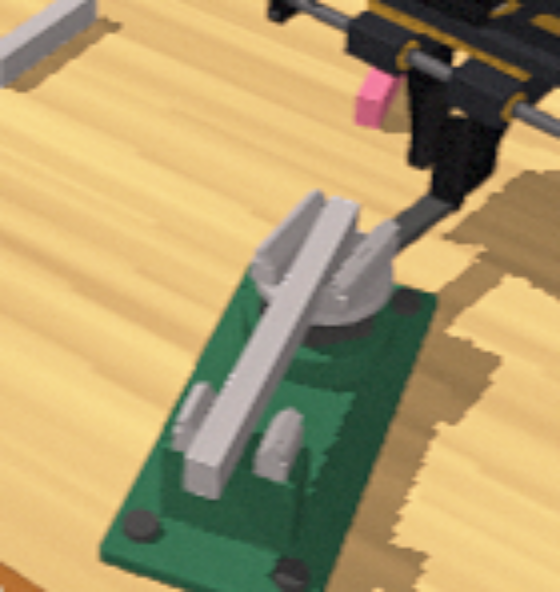

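The bar is still in both slots, lying slightly askew within its play (post end at (205,470), head at (335,260)). Continue more slowly, watching for the stop.

```bash
python3 -m creep '[[1.66,0.02,0,0,0,1,0],[1.66,0.02,0,0,0,1,0],[1.66,0.02,0,0,0,1,0],[1.66,0.02,0,0,0,1,0],[1.66,0.02,0,0,0,1,0],[1.66,0.02,0,0,0,1,0],[1.66,0.02,0,0,0,1,0],[1.66,0.02,0,0,0,1,0],[0,0,0,0,0,0,0],[0,0,0,0,0,0,0]]'; python3 k.py
```

```text
time_s: 17.7
tcp_pos: [0.5008, 0.1349, 0.0598]
ee_rot: [[0.247, 0.969, 0.002], [0.969, -0.247, -0.0], [0.0, 0.002, -1.0]]
wrist_force: [4.7, -6.6, 2.3]
gripper_width: 0.199
r 0.09291821275600645 bearing 151.2579923286369 tool y minus inward 359.7526683311012 Ftan cw, Frad -5.27044422927862 -6.182952864621455 2.31656709210028 J6 -137.44166892220866
```

```bash
python3 -m creep '[[1.66,-0.1,0,0,0,1,0],[1.66,-0.1,0,0,0,1,0],[1.66,-0.1,0,0,0,1,0],[1.66,-0.1,0,0,0,1,0],[1.66,-0.1,0,0,0,1,0],[1.66,-0.1,0,0,0,1,0],[0,0,0,0,0,0,0],[0,0,0,0,0,0,0],[0,0,0,0,0,0,0],[0,0,0,0,0,0,0]]'; python3 k.py
```

```text
time_s: 18.95
tcp_pos: [0.5037, 0.1444, 0.0598]
ee_rot: [[0.346, 0.938, 0.003], [0.938, -0.346, -0.001], [0.001, 0.003, -1.0]]
wrist_force: [7.2, -7.2, 1.7]
gripper_width: 0.196
r 0.09286189804197403 bearing 145.11929383414434 tool y minus inward 359.9028581095672 Ftan cw, Frad -4.281731842148281 -9.270692776199333 1.6753197157449324 J6 -144.22986655006434
```

```bash
python3 -m creep '[[1.66,0.3,0,0,0,1,0],[1.66,0.3,0,0,0,1,0],[1.66,0.3,0,0,0,1,0],[1.66,0.3,0,0,0,1,0],[1.66,0.2,0,0,0,1,0],[1.66,0.2,0,0,0,1,0],[0,0,0,0,0,0,0],[0,0,0,0,0,0,0],[0,0,0,0,0,0,0],[0,0,0,0,0,0,0]]'; python3 k.py
```

```text
time_s: 20.2
tcp_pos: [0.5056, 0.1487, 0.0597]
ee_rot: [[0.442, 0.897, -0.005], [0.897, -0.442, -0.008], [-0.01, -0.001, -1.0]]
wrist_force: [3.8, -17.0, 9.3]
gripper_width: 0.195
r 0.09269710257424343 bearing 142.2153138192677 tool y minus inward 356.8361202361108 Ftan cw, Frad -14.128722622594292 -10.153188231167682 9.305997897776415 J6 -150.6389841228094
```

The tool advanced only 2.9° of the 6° commanded, and tangential force rose from about 5 to 14 N: the nut is at its stop (total 1.62 rad = 1.4 plus about 0.2 of screw play). Release, lift and retreat.

```bash
python3 -m creep '[[-1,0,0,0,0,0,0],[-1,0,0,0,0,0,0],[0,0,0,0,0,0,0],[0,0,0,0,0,0,0.5],[0,0,0,0,0,0,0.5],[0,0,0,0,0,0,0.5],[0,0,0,0,0,0,0.5],[0,0,0,0,0,0,0.5],[0,0,-20,0,0,0,0.5],[0,0,-40,0,0,0,0.5]]'
python3 -m creep '[[0,0,-50,0,0,0,0.5],[0,0,-50,0,0,0,0.5],[0,0,-30,0,0,0,0.5],[-45,-25,0,0,0,0,0.5],[-45,-25,0,0,0,0,0.5],[-45,-25,0,0,0,0,0.5],[-45,-25,0,0,0,0,0.5],[-45,-20,0,0,0,0,0.5],[-45,0,0,0,0,0,0.5],[0,0,0,0,0,0,0.5]]'
python3 - <<'E'
from h import *
T=capture("top");S=capture("scene");p=np.load("br.npy");a=[]
for n,c in(("top",T),("scene",S)):
    u=proj(c,[p[0],p[1],.06]).astype(int);y0=max(0,u[1]-75);x0=u[0]-70;a.append(cv2.resize(c["color"][y0:y0+165,x0:x0+110],None,fx=3.6,fy=3.6,interpolation=1));print(x0,y0)
    for d in find_in(n,"lever_knob")[:2]:
        k=ray(c,d["xy"],.065)[:2]-p[:2];print(n,d["xy"],round(d["p"],2),np.hypot(*k),np.degrees(np.arctan2(k[1],k[0])-p[2])%360)
cv2.imwrite("pics/z1.png",np.hstack(a))
E
```

```text
time_s: 21.45
tcp_pos: [0.5052, 0.1513, 0.1186]
ee_rot: [[0.443, 0.896, -0.004], [0.896, -0.443, -0.002], [-0.004, -0.003, -1.0]]
wrist_force: [-0.1, 1.5, 0.4]
gripper_width: 0.501
time_s: 22.7
tcp_pos: [0.2776, -0.0385, 0.2497]
ee_rot: [[0.446, 0.895, 0.002], [0.895, -0.446, 0.001], [0.002, 0.001, -1.0]]
wrist_force: [0.5, 0.8, 0.4]
gripper_width: 0.5
134 127
top [195.3, 240.2] 0.78 0.072648959281345 150.30370148114324
299 258
scene [402.9, 324.8] 0.75 0.06259431129072798 128.39368258445498
```

View pics/z1.png

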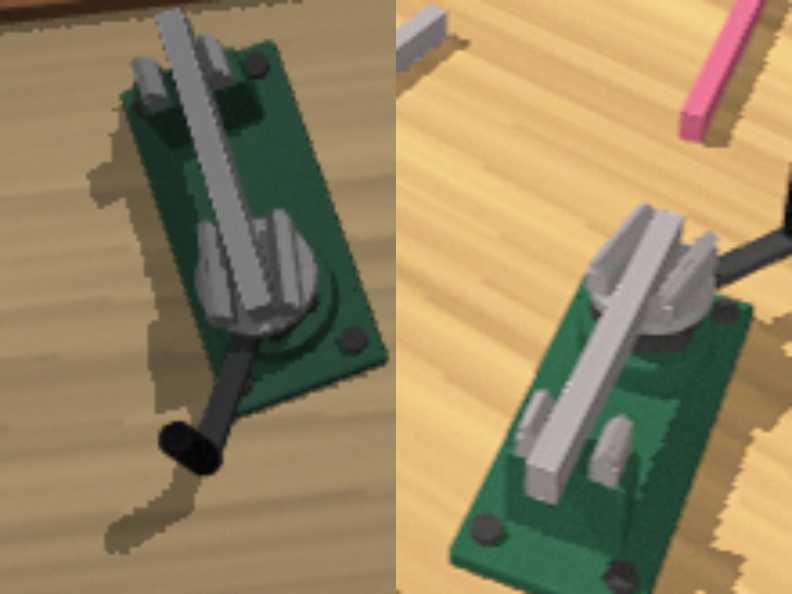

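Run:
```python
from h import *
T=capture("top");p=np.load("br.npy");q=lambda x,y:(134+x/3.6-.36,127+y/3.6-.36)
k=ray(T,q(177,439),.09)[:2]-p[:2];print(np.hypot(*k),np.degrees(np.arctan2(k[1],k[0])-p[2])%360)
for a,b in(((277,210),(302,298)),((203,222),(221,318))):
    d=ray(T,q(*a),.081)-ray(T,q(*b),.081);print("screw cw deg",np.degrees(p[2]-np.arctan2(d[1],d[0])))
```

```text
0.09583745644320213 144.26143517152497
screw cw deg 3.2513864224270157
screw cw deg 7.510648866799566
```

```bash
python3 -c "from station import finish_job;print(finish_job())"
```

```text
the job is handed in; nothing more can be done
None
```

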